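# Transfer filled caps to the curing rack in reverse order

### The job

Move the four resin-filled caps from the supply rack into the pockets of the curing rack in reverse order: the cap that stands next to the supply rack's green block goes into the pocket farthest from the curing rack's green block, the next one beside it, and so on, until the last ends up next to the green block. Each cap must sit flat in its own pocket; keep the caps upright all the way and do not disturb the jar, the cup or the spatula.

Things in the scene. Friction and masses are not known exactly. Their poses are not given: they have to be found in the camera images.
- cap_black: loose round cap, 46 mm across, 26 mm tall, about 45 g: white plastic body with hard black resin filling its top. Origin: centre of its underside, z up. At the start it stands on the black carrier plate. Grip it across its sides, with the fingers in front of and behind the row (along the rack's x): along the row its neighbours stand only 26 mm away
- cap_red: loose round cap, 46 mm across, 26 mm tall, about 45 g: white plastic body with hard red resin filling its top. Origin: centre of its underside, z up. At the start it stands on the red carrier plate. Grip it across its sides, with the fingers in front of and behind the row (along the rack's x): along the row its neighbours stand only 26 mm away
- cap_yellow: loose round cap, 46 mm across, 26 mm tall, about 45 g: white plastic body with hard yellow resin filling its top. Origin: centre of its underside, z up. At the start it stands on the yellow carrier plate. Grip it across its sides, with the fingers in front of and behind the row (along the rack's x): along the row its neighbours stand only 26 mm away
- cap_blue: loose round cap, 46 mm across, 26 mm tall, about 45 g: white plastic body with hard blue resin filling its top. Origin: centre of its underside, z up. At the start it stands on the blue carrier plate. Grip it across its sides, with the fingers in front of and behind the row (along the rack's x): along the row its neighbours stand only 26 mm away
- carrier_black: fixed plain black square plate, 66 x 66 x 6 mm, on the supply rack under the black cap, whose first place it marks throughout. Origin at the centre of its underside, axes parallel to the supply rack's
- carrier_red: fixed plain red square plate, 66 x 66 x 6 mm, on the supply rack under the red cap, whose first place it marks throughout. Origin at the centre of its underside, axes parallel to the supply rack's
- carrier_yellow: fixed plain yellow square plate, 66 x 66 x 6 mm, on the supply rack under the yellow cap, whose first place it marks throughout. Origin at the centre of its underside, axes parallel to the supply rack's
- carrier_blue: fixed plain blue square plate, 66 x 66 x 6 mm, on the supply rack under the blue cap, whose first place it marks throughout. Origin at the centre of its underside, axes parallel to the supply rack's
- supply_rack: fixed flat grey bar, 74 (x) x 294 (y) x 8 mm; four carrier plates in a row on it at y = +108, +36, -36, -108 mm, in varying colour order; cap undersides 14 mm above its origin. Green end block, 60 x 24 x 30 mm tall, centred at y = +159 mm. Origin: centre of its underside, z up. It is the nearer or the farther of the two racks
- curing_rack: fixed metal rack, 74 (x) x 294 (y) mm; four pockets in a row, empty at the start, centred at x = 0, y = +108, +36, -36, -108 mm, each 64 (x) x 66 (y) mm inside; floor 8 mm, dark rims 13 mm above its origin. Green end block, 60 x 24 x 30 mm tall, centred at y = +159 mm. Origin: centre of its underside, z up
- resin_jar: loose bystander: closed white-labelled jar with a black lid, 52 mm across, 75 mm tall, origin at the centre of its underside; leave it where it stands, at one side of the racks
- waste_cup: loose bystander: open black cup, 72 mm across, 70 mm tall, origin at the centre of its underside; leave it where it stands, at one side of the racks
- spatula: loose bystander: spatula lying flat at one side of the racks, wooden handle and flat metal blade, 180 mm long along its x axis, under 30 mm high, origin at mid-length; leave it where it lies

How it is judged (in metres and radians):
At the end, for the whole second after the job is handed in: Each cap rests still and upright (0.1 rad) on the floor of the curing pocket that reverses its carrier's place: nth from green on the supply rack, nth from the other end on the curing rack; within 12 mm (x), 13 mm (y) of the pocket centre, underside 4 to 11.5 mm above the rack origin (((y of carrier_black in the frame of supply_rack between 0.088 and 0.128 m and y of cap_black in the frame of curing_rack between -0.121 and -0.095 m) or (y of carrier_black in the frame of supply_rack between 0.016 and 0.056 m and y of cap_black in the frame of curing_rack between -0.049 and -0.023 m) or (y of carrier_black in the frame of supply_rack between -0.056 and -0.016 m and y of cap_black in the frame of curing_rack between 0.023 and 0.049 m) or (y of carrier_black in the frame of supply_rack between -0.128 and -0.088 m and y of cap_black in the frame of curing_rack between 0.095 and 0.121 m)) and x of cap_black in the frame of curing_rack between -0.012 and 0.012 m and z of cap_black in the frame of curing_rack between 0.004 and 0.0115 m and angle between each of cap_black, cap_red, cap_yellow, cap_blue's own z axis and vertical below 0.1 rad and linear speed of each of cap_black, cap_red, cap_yellow, cap_blue below 0.02 m/s and ((y of carrier_red in the frame of supply_rack between 0.088 and 0.128 m and y of cap_red in the frame of curing_rack between -0.121 and -0.095 m) or (y of carrier_red in the frame of supply_rack between 0.016 and 0.056 m and y of cap_red in the frame of curing_rack between -0.049 and -0.023 m) or (y of carrier_red in the frame of supply_rack between -0.056 and -0.016 m and y of cap_red in the frame of curing_rack between 0.023 and 0.049 m) or (y of carrier_red in the frame of supply_rack between -0.128 and -0.088 m and y of cap_red in the frame of curing_rack between 0.095 and 0.121 m)) and x of cap_red in the frame of curing_rack between -0.012 and 0.012 m and z of cap_red in the frame of curing_rack between 0.004 and 0.0115 m and ((y of carrier_yellow in the frame of supply_rack between 0.088 and 0.128 m and y of cap_yellow in the frame of curing_rack between -0.121 and -0.095 m) or (y of carrier_yellow in the frame of supply_rack between 0.016 and 0.056 m and y of cap_yellow in the frame of curing_rack between -0.049 and -0.023 m) or (y of carrier_yellow in the frame of supply_rack between -0.056 and -0.016 m and y of cap_yellow in the frame of curing_rack between 0.023 and 0.049 m) or (y of carrier_yellow in the frame of supply_rack between -0.128 and -0.088 m and y of cap_yellow in the frame of curing_rack between 0.095 and 0.121 m)) and x of cap_yellow in the frame of curing_rack between -0.012 and 0.012 m and z of cap_yellow in the frame of curing_rack between 0.004 and 0.0115 m and ((y of carrier_blue in the frame of supply_rack between 0.088 and 0.128 m and y of cap_blue in the frame of curing_rack between -0.121 and -0.095 m) or (y of carrier_blue in the frame of supply_rack between 0.016 and 0.056 m and y of cap_blue in the frame of curing_rack between -0.049 and -0.023 m) or (y of carrier_blue in the frame of supply_rack between -0.056 and -0.016 m and y of cap_blue in the frame of curing_rack between 0.023 and 0.049 m) or (y of carrier_blue in the frame of supply_rack between -0.128 and -0.088 m and y of cap_blue in the frame of curing_rack between 0.095 and 0.121 m)) and x of cap_blue in the frame of curing_rack between -0.012 and 0.012 m and z of cap_blue in the frame of curing_rack between 0.004 and 0.0115 m); the robot touches nothing.
It fails at once if a cap is tipped by more than 0.7 rad (angle between any of cap_black, cap_red, cap_yellow, cap_blue's own z axis and vertical above 0.7 rad).
It fails at once if the resin jar is shoved more than 30 mm (distance of resin_jar from where it was at the start of the episode above 0.03 m).
It fails at once if the waste cup is shoved more than 30 mm (distance of waste_cup from where it was at the start of the episode above 0.03 m).
It fails at once if the spatula is shoved more than 30 mm (distance of spatula from where it was at the start of the episode above 0.03 m).
It also fails if it takes over 88 s, if anything falls off the work surface, if the arm or the gripper's body presses on something with over 40 N, if the wrist force passes 120 N, or if a joint passes its speed limit or range.

### The arm

A 6-joint arm with a two-finger parallel gripper is mounted at the origin on the work surface. World frame = base frame: x ahead of the robot, y to its left, z up, the work surface at z = 0. Lengths are in mm, angles in rad, forces in N, time in s.
With the tool pointing down it reaches from about 350 to 775 mm from the base axis. Payload 7.3 kg.
Tool frame: the origin (TCP) lies between the finger pads; the fingertips stand 14 mm ahead of it and the grasp point (between the pads) lies 5 mm behind it; z points along the fingers, y is the line along which they close (so a half turn about z gives the same grasp; the last joint's range is limited). The gripper opens to 92 mm and grips with 3 to 60 N. Pads are 19 mm wide; open, the fingers measure 130 mm over their backs; the gripper's body (75 mm by 190 mm) begins 47 mm behind the grasp point.
Start: joints at [-1.456, 0.342, 1.524, -0, 1.275, -0.146], TCP at [135.395, -507.259, 240.741] pointing down, gripper open.
Joint ranges: [-2.53, 2.53], [-0.77, 2.02], [0.04, 2.7], [-1, 4.14], [0.28, 2.66], [-3.11, 3.11]. Speed limits (rad/s): [2.57, 2.57, 3.14, 3.14, 3.14, 3.14].

### API

Orientations are given as [roll, pitch, yaw] about the fixed x, y, z axes, in that order (R = Rz(yaw) Ry(pitch) Rx(roll)).
In Python, from plant import get_obs, cams, close_job gives the robot as it stands. The module is installed in compiled form; this text tells all that it offers.
- The arm moves only by the shell command python3 -m creep 'ROWS'. ROWS is JSON, a list of rows, each an object of numbers: "hand": the opening, from 0 (shut) to 1 (fully open); "tx", "ty", "tz": the shift along the tool's x, y, z in m; "spin": the turn about the tool's z in degrees. In form: [{"hand": .., "tx": .., "ty": .., "tz": .., "spin": ..}, ...]. A call has 1 to 5 rows; each row shifts and turns the commanded pose from where the row before left it, along the tool's axes as they then stand; what a row does not reach is not made up. A row lasts 1/8 s, in which the tool goes at most 62.5 mm and 10.7 degrees, less where a joint would pass 70% of its speed; a pose out of reach is approached as far as the arm can. A call is refused whole if a number of a shift passes 0.0625 or a number of a turn 10.7, either way. A call with a gripper value outside its range is refused whole. The fingers move at their own pace and stop on an object; the grip force is fixed at half the most. Time passes only in rows, so rows that do not move let the fingers close. It gives the time, the measured TCP pose, the force, the opening and the grip force at its end, in the units of the state.
- get_obs(): the state, without advancing time (a new reading comes with each control period).
- cams.capture(name): name is "side" or "top"; returns a dict with "color" (420x560x3 uint8, red, green, blue), "K" (3x3 intrinsics, pixels), "R" (3x3) and "t" (3): a world point X has camera coordinates R X + t. Camera axes: x right, y down, z forward; pixel columns grow to the right and rows downward; lengths in mm; the calibration is good to about 2 mm. A picture is of the moment at which its call begins. There is no depth.
- close_job(): hands the job in; it is judged then, once.
The state is a dict: "time": time; "joint_positions": joint angles; "dq": joint speeds; "tau": joint torques, N m; "tool_pos": TCP position; "tcp_rot": TCP orientation; "contact_force": force on the tool from outside, world axes, zero at the start; "moment": the same for the moment, N m; "grip_width": finger opening in mm; "finger_force": force on a finger pad.
Only numpy, scipy, OpenCV 4.12 (cv2) and the standard library are available. Lean on these libraries where they do the work, as an engineer would, in place of code of your own. Each camera call takes 0.05 s, during which the arm holds its last target. There are 200 camera calls.

## Working session

There is one attempt and no reset: what is moved stays moved. The work goes in short steps, Python scripts to look and compute and a shell command to move; the robot and the scene stay as the last step left them, time stands still between calls to the robot, and variables do not carry over. Pictures are saved under pics/ and viewed, at most 14 in all, crops included, and the job is handed in when it is done.

```bash
mkdir -p pics
python3 - <<'E'
from plant import get_obs,cams
import cv2,numpy as np
o=get_obs(); print({k:np.round(v,3).tolist() for k,v in o.items() if k in('time','tool_pos','tcp_rot','grip_width','contact_force')})
for n in('top','side'):
    c=cams.capture(n); cv2.imwrite(f'pics/{n}0.png',c['color'][:,:,::-1]); print(n,c['K'].round(1).tolist(),(-c['R'].T@c['t']).round(1),c['R'].round(2).tolist())
E
```

```text
{'time': 0.0, 'tool_pos': [135.349, -506.868, 240.042], 'tcp_rot': [-3.14, -0.0, 0.261], 'contact_force': [-0.245, -0.298, -1.47], 'grip_width': 91.559}
top [[457.5, 0.0, 276.2], [0.0, 457.5, 210.2], [0.0, 0.0, 1.0]] [ 334.9   -5.2 1095.8] [[0.02, -1.0, 0.0], [-0.99, -0.02, -0.14], [0.14, -0.0, -0.99]]
side [[471.2, 0.0, 284.1], [0.0, 471.2, 216.6], [0.0, 0.0, 1.0]] [ 42.9 530.3 898.2] [[-0.77, -0.64, 0.02], [-0.5, 0.58, -0.64], [0.4, -0.5, -0.77]]
```

View pics/top0.png

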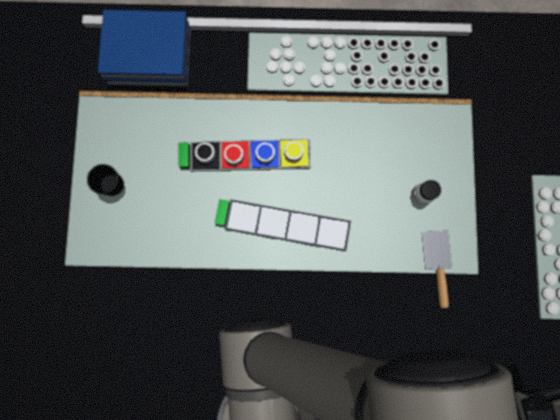

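View pics/side0.png

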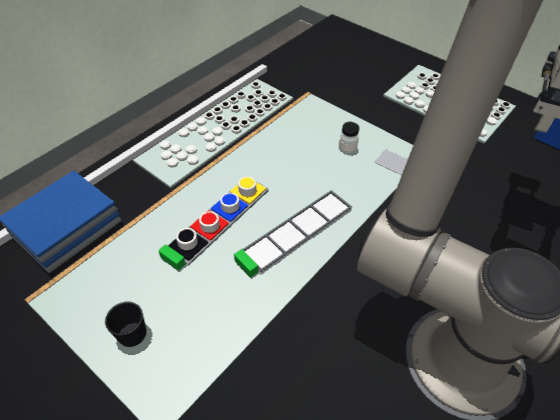

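```bash
cat > h.py <<'E'
from plant import get_obs,cams
import cv2,numpy as np
def ray(c,uv,z):
    d=c['R'].T@np.linalg.inv(c['K'])@np.array([uv[0],uv[1],1.]); o=-c['R'].T@c['t']
    return (o+d*(z-o[2])/d[2])[:2]
def blobs(m,lo=60,hi=3000):
    n,l,s,ce=cv2.connectedComponentsWithStats(m.astype(np.uint8),connectivity=4)
    return [(s[i,4],*s[i,:4],*ce[i].round(1)) for i in range(1,n) if lo<s[i,4]<hi]
E
python3 - <<'E'
from h import *
for n in('top','side'):
    c=cams.capture(n); im=c['color']; h=cv2.cvtColor(im,cv2.COLOR_RGB2HSV); H,S,V=[h[...,i].astype(int) for i in range(3)]
    f=(V>80)&(S>140)
    P=lambda name,m,z,lo=60:[print(n,name,b[0],b[1:5],b[5:],ray(c,b[5:],z).round(1)) for b in blobs(m,lo)]
    P('green',f&(H>45)&(H<75),25 if n=='top' else 20)
    P('white',(S<22)&(V>170),8,25)
    print(im[222,273],im[200,350],im[153,205])
    if n=='top': 
        cv2.imwrite('pics/crop1.png',cv2.resize(im[125:260,165:365,::-1],None,fx=4,fy=4,interpolation=cv2.INTER_CUBIC))
    else: cv2.imwrite('pics/crop2.png',cv2.resize(im[165:280,150:360,::-1],None,fx=3.8,fy=3.8,interpolation=cv2.INTER_CUBIC))
E
```

```text
top green 227 (np.int32(179), np.int32(143), np.int32(10), np.int32(24)) (np.float64(183.6), np.float64(154.5)) [617.4 217.8]
top green 225 (np.int32(216), np.int32(200), np.int32(13), np.int32(26)) (np.float64(221.9), np.float64(212.6)) [478.4 120.8]
top white 109 (np.int32(83), np.int32(16), np.int32(19), np.int32(7)) (np.float64(92.1), np.float64(19.2)) [971.1 471.1]
top white 1878 (np.int32(188), np.int32(18), np.int32(283), np.int32(13)) (np.float64(327.5), np.float64(24.5)) [ 969.9 -128.8]
top white 118 (np.int32(277), np.int32(35), np.int32(17), np.int32(11)) (np.float64(285.9), np.float64(39.7)) [926.2 -23.4]
top white 498 (np.int32(306), np.int32(35), np.int32(81), np.int32(12)) (np.float64(338.9), np.float64(40.2)) [ 927.8 -157.9]
top white 44 (np.int32(388), np.int32(37), np.int32(13), np.int32(11)) (np.float64(394.5), np.float64(40.2)) [ 930.9 -299.1]
top white 57 (np.int32(401), np.int32(37), np.int32(15), np.int32(12)) (np.float64(408.9), np.float64(41.7)) [ 927.7 -335.6]
top white 39 (np.int32(429), np.int32(38), np.int32(13), np.int32(11)) (np.float64(436.3), np.float
[... 9841 characters left out ...]
p.float64(220.8)) [449.7 -72.9]
side white 29 (np.int32(200), np.int32(219), np.int32(18), np.int32(7)) (np.float64(209.0), np.float64(223.3)) [628.3  90.9]
side white 564 (np.int32(269), np.int32(222), np.int32(36), np.int32(29)) (np.float64(286.8), np.float64(236.1)) [460.9  -1.7]
side white 32 (np.int32(377), np.int32(222), np.int32(12), np.int32(7)) (np.float64(382.1), np.float64(225.5)) [ 306.1 -176.9]
side white 49 (np.int32(0), np.int32(228), np.int32(8), np.int32(10)) (np.float64(3.0), np.float64(232.3)) [975.9 425.4]
side white 610 (np.int32(245), np.int32(238), np.int32(37), np.int32(30)) (np.float64(263.4), np.float64(252.2)) [472.1  69.3]
[212 227 220] [208 224 218] [208 224 217]
```

View pics/crop1.png

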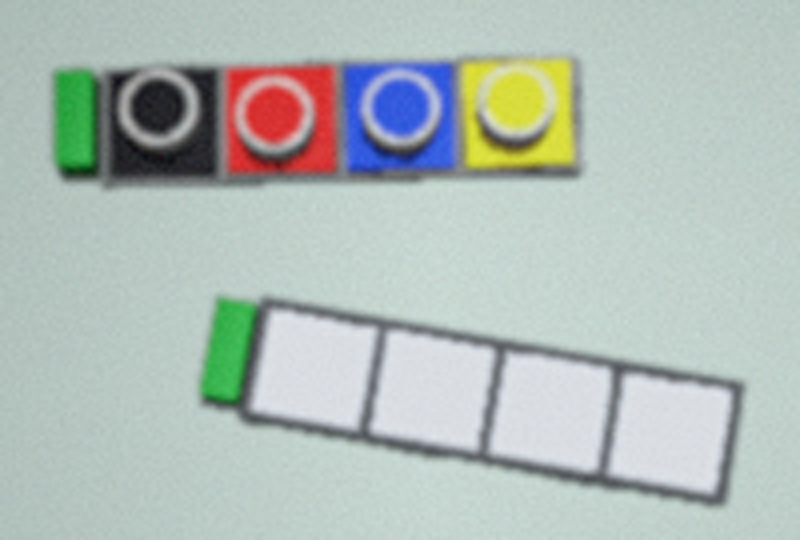

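Top view: the supply rack is the farther one, with its green block on the left at (184,154). The caps run black (205,152), red (233,153), blue (265,152), yellow (294,150). The curing rack's green block is at (222,213), and its pockets run from (243,217) to (332,233). Both views agree on the pockets to about 2 mm; next I measure the caps.

```bash
cat >> h.py <<'E'
def cap(c,seed,z,tol=45,k=4):
    u,v=seed; r=14; im=cv2.GaussianBlur(cv2.resize(c['color'][v-r:v+r+1,u-r:u+r+1],None,fx=k,fy=k,interpolation=cv2.INTER_CUBIC),(5,5),0)
    m=np.zeros((im.shape[0]+2,im.shape[1]+2),np.uint8); s=im.shape[0]//2
    cv2.floodFill(im,m,(s,s),0,(tol,)*3,(tol,)*3,4|cv2.FLOODFILL_FIXED_RANGE|cv2.FLOODFILL_MASK_ONLY|(255<<8))
    M=cv2.moments(m[1:-1,1:-1],True); p=((M['m10']/M['m00']+.5)/k-.5+u-r,(M['m01']/M['m00']+.5)/k-.5+v-r)
    return np.round(p,1),ray(c,p,z).round(1),round(M['m00']/k/k)
E
python3 - <<'E'
from h import *
S={'top':[(205,152),(233,153),(265,152),(294,150)],'side':[(187,237),(209,220),(230,202),(247,184)]}
X=[]
for n in S:
    c=cams.capture(n)
    r=[cap(c,s,39) for s in S[n]]; X.append([q[1] for q in r])
    for q in r: print(n,*q)
X=np.mean(X,0); print('caps',X.round(1).tolist())
P=np.array([[471.5,70.5],[460.4,-.6],[449.2,-71.8],[437.7,-143]])
g=np.array([615.8,218.4]); 
# supply yaw from green block and row of carriers, fitted through green + caps
for nm,Q in(('supply',np.vstack([g,X])),('curing',np.vstack([[477.8,121.6],P]))):
    l=cv2.fitLine(Q.astype(np.float32),cv2.DIST_L2,0,.01,.01).ravel(); d=l[:2]*np.sign(l[1]); th=np.arctan2(-d[0],d[1]); print(nm,'yaw deg',np.degrees(th).round(2),np.round((Q-Q[-1])@d,1))
E
```

```text
top [204.  151.2] [622.8 166.9] 134
top [233. 153.] [619.8  98. ] 138
top [264.8 151.4] [625.4  22.7] 143
top [293.6 149.6] [631.2 -45.8] 141
side [185.7 235.3] [622.9 165.4] 135
side [208.3 218.2] [620.2  96.3] 124
side [229.  198.9] [625.8  21.2] 108
side [246.5 182.4] [631.4 -47.6] 105
caps [[622.8, 166.2], [620.0, 97.2], [625.6, 22.0], [631.3, -46.7]]
supply yaw deg 2.85 [265.5 213.  144.2  68.8   0. ]
curing yaw deg -8.7 [267.6 216.2 144.2  72.1   0. ]
```

View pics/crop2.png

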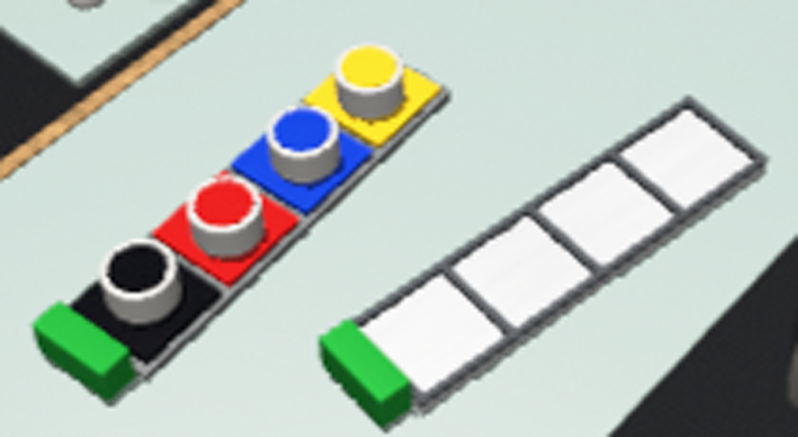

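Both views agree. At tool yaw 90°, tool x/y are world y/x, which is close enough for both racks. First I spin in place, then go above the yellow cap.

```bash
python3 -m creep '[{"spin":-10.7},{"spin":-10.7},{"spin":-10.7},{"spin":-10.7},{"spin":-10.7}]' && python3 -m creep '[{"spin":-10.7},{"spin":-10.7},{"spin":-0.2},{"hand":1}]'
```

```text
invalid input at $[0]: expected keys hand, tx, ty, tz, spin
```

```bash
python3 -m creep '[{"hand":1,"tx":0,"ty":0,"tz":0,"spin":-10.7},{"hand":1,"tx":0,"ty":0,"tz":0,"spin":-10.7},{"hand":1,"tx":0,"ty":0,"tz":0,"spin":-10.7},{"hand":1,"tx":0,"ty":0,"tz":0,"spin":-10.7},{"hand":1,"tx":0,"ty":0,"tz":0,"spin":-10.7}]' && python3 -m creep '[{"hand":1,"tx":0,"ty":0,"tz":0,"spin":-10.7},{"hand":1,"tx":0,"ty":0,"tz":0,"spin":-10.7},{"hand":1,"tx":0,"ty":0,"tz":0,"spin":0},{"hand":1,"tx":0,"ty":0,"tz":0,"spin":0}]'
```

```text
time: 0.92
tool_pos: [135.4, -507.2, 240.7]
tcp_rot: [-3.142, -0.0, 1.201]
contact_force: [-0.2, 0.3, 0.6]
grip_width: 91.5
finger_force: 0.0
time: 1.42
tool_pos: [135.4, -507.3, 240.7]
tcp_rot: [3.142, 0.0, 1.564]
contact_force: [0.1, 1.0, -0.3]
grip_width: 91.6
finger_force: 0.0
```

```bash
python3 -m creep '[{"hand":1,"tx":0.036,"ty":0.04,"tz":0,"spin":-0.4},{"hand":1,"tx":0.036,"ty":0.04,"tz":0,"spin":0},{"hand":1,"tx":0.036,"ty":0.04,"tz":0,"spin":0},{"hand":1,"tx":0.036,"ty":0.04,"tz":0,"spin":0},{"hand":1,"tx":0.036,"ty":0.04,"tz":0,"spin":0}]' && python3 -m creep '[{"hand":1,"tx":0.036,"ty":0.04,"tz":0,"spin":0},{"hand":1,"tx":0.036,"ty":0.04,"tz":0,"spin":0},{"hand":1,"tx":0.036,"ty":0.04,"tz":0,"spin":0},{"hand":1,"tx":0.036,"ty":0.04,"tz":0,"spin":0},{"hand":1,"tx":0,"ty":0,"tz":0,"spin":0}]'
```

```text
time: 2.05
tool_pos: [336.0, -325.5, 240.9]
tcp_rot: [3.141, 0.001, 1.572]
contact_force: [-0.0, -0.1, -0.3]
grip_width: 91.8
finger_force: 0.0
time: 2.68
tool_pos: [496.3, -179.4, 240.5]
tcp_rot: [3.141, -0.0, 1.577]
contact_force: [0.2, -0.3, 0.2]
grip_width: 91.7
finger_force: 0.0
```

```bash
python3 -m creep '[{"hand":1,"tx":0.033,"ty":0.034,"tz":0.03,"spin":0.3},{"hand":1,"tx":0.033,"ty":0.034,"tz":0.03,"spin":0},{"hand":1,"tx":0.033,"ty":0.034,"tz":0.03,"spin":0},{"hand":1,"tx":0.033,"ty":0.034,"tz":0.03,"spin":0},{"hand":1,"tx":0,"ty":0,"tz":0,"spin":0}]'
python3 - <<'E'
from h import *
c=cams.capture('side'); cv2.imwrite('pics/s1.png',c['color'][:,:,::-1])
print(get_obs()['tool_pos'],get_obs()['tcp_rot'])
E
```

```text
time: 3.3
tool_pos: [629.8, -48.2, 117.1]
tcp_rot: [-3.136, -0.001, 1.57]
contact_force: [0.3, -1.2, 0.4]
grip_width: 92.0
finger_force: 0.0
[629.62764532 -49.65372374 118.90567474] [-3.13819108e+00 -1.22835544e-04  1.56964452e+00]
```

View pics/s1.png

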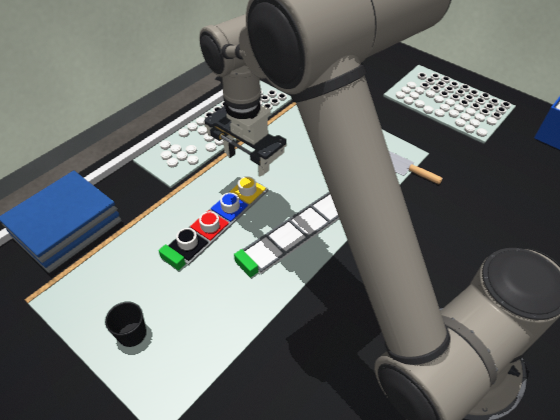

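The gripper is above the yellow cap (cap at pixel 247,187), fingers in front of and behind the row. I descend to TCP z≈37, close and lift.

```bash
python3 -m creep '[{"hand":1,"tx":0.002,"ty":0.0015,"tz":0.03,"spin":0},{"hand":1,"tx":0,"ty":0,"tz":0.03,"spin":0},{"hand":1,"tx":0,"ty":0,"tz":0.015,"spin":0},{"hand":1,"tx":0,"ty":0,"tz":0.007,"spin":0},{"hand":1,"tx":0,"ty":0,"tz":0,"spin":0}]' && python3 -m creep '[{"hand":1,"tx":0,"ty":0,"tz":0,"spin":0},{"hand":0,"tx":0,"ty":0,"tz":0,"spin":0},{"hand":0,"tx":0,"ty":0,"tz":0,"spin":0},{"hand":0,"tx":0,"ty":0,"tz":0,"spin":0},{"hand":0,"tx":0,"ty":0,"tz":0,"spin":0}]'
```

```text
time: 3.98
tool_pos: [632.0, -48.5, 39.4]
tcp_rot: [3.141, 0.0, 1.569]
contact_force: [-0.3, 0.2, -0.7]
grip_width: 92.0
finger_force: 0.0
time: 4.6
tool_pos: [631.7, -47.9, 38.7]
tcp_rot: [-3.142, 0.0, 1.57]
contact_force: [0.6, 0.5, 0.5]
grip_width: 56.8
finger_force: 0.0
```

```bash
python3 -m creep '[{"hand":0,"tx":0,"ty":0,"tz":0,"spin":0},{"hand":0,"tx":0,"ty":0,"tz":0,"spin":0},{"hand":0,"tx":0,"ty":0,"tz":0,"spin":0},{"hand":0,"tx":0,"ty":0,"tz":0,"spin":0}]' && python3 -m creep '[{"hand":0,"tx":0,"ty":0,"tz":-0.02,"spin":0},{"hand":0,"tx":0,"ty":0,"tz":-0.035,"spin":0},{"hand":0,"tx":0,"ty":0,"tz":-0.03,"spin":0},{"hand":0,"tx":0,"ty":0,"tz":0,"spin":0}]'
```

```text
time: 5.1
tool_pos: [631.7, -48.0, 38.7]
tcp_rot: [3.142, 0.0, 1.57]
contact_force: [-0.6, -0.6, 0.7]
grip_width: 45.1
finger_force: 30.0
time: 5.6
tool_pos: [633.2, -48.2, 126.4]
tcp_rot: [3.136, 0.001, 1.57]
contact_force: [-0.3, 0.3, -0.8]
grip_width: 45.1
finger_force: 30.0
```

```bash
python3 -m creep '[{"hand":0,"tx":0.0295,"ty":-0.04,"tz":0,"spin":0},{"hand":0,"tx":0.0295,"ty":-0.04,"tz":0,"spin":0},{"hand":0,"tx":0.0295,"ty":-0.04,"tz":0,"spin":0},{"hand":0,"tx":0.0295,"ty":-0.04,"tz":0,"spin":0},{"hand":0,"tx":0,"ty":0,"tz":0,"spin":0}]' && python3 -m creep '[{"hand":0,"tx":0,"ty":0,"tz":0,"spin":0},{"hand":0,"tx":0,"ty":0,"tz":0.03,"spin":0},{"hand":0,"tx":0,"ty":0,"tz":0.03,"spin":0},{"hand":0,"tx":0,"ty":0,"tz":0.02,"spin":0},{"hand":0,"tx":0,"ty":0,"tz":0,"spin":0}]'
```

```text
time: 6.22
tool_pos: [468.3, 71.8, 122.6]
tcp_rot: [-3.137, -0.0, 1.572]
contact_force: [0.1, -1.3, -0.4]
grip_width: 45.2
finger_force: 30.0
time: 6.85
tool_pos: [471.7, 69.4, 42.1]
tcp_rot: [-3.138, 0.0, 1.569]
contact_force: [0.6, 0.3, -0.5]
grip_width: 45.1
finger_force: 30.0
```

```bash
python3 -m creep '[{"hand":0,"tx":0.001,"ty":0,"tz":0.005,"spin":0},{"hand":0,"tx":0,"ty":0,"tz":0.004,"spin":0},{"hand":0,"tx":0,"ty":0,"tz":0,"spin":0},{"hand":0,"tx":0,"ty":0,"tz":0,"spin":0}]'
```

```text
time: 7.35
tool_pos: [472.0, 71.2, 35.0]
tcp_rot: [3.141, 0.0, 1.57]
contact_force: [0.2, -0.7, -0.7]
grip_width: 44.9
finger_force: 30.0
```

```bash
python3 -m creep '[{"hand":0,"tx":0,"ty":0,"tz":0.002,"spin":0},{"hand":0,"tx":0,"ty":0,"tz":0,"spin":0},{"hand":1,"tx":0,"ty":0,"tz":0,"spin":0},{"hand":1,"tx":0,"ty":0,"tz":0,"spin":0},{"hand":1,"tx":0,"ty":0,"tz":0,"spin":0}]' && python3 -m creep '[{"hand":1,"tx":0,"ty":0,"tz":0,"spin":0},{"hand":1,"tx":0,"ty":0,"tz":-0.03,"spin":0},{"hand":1,"tx":0,"ty":0,"tz":-0.04,"spin":0},{"hand":1,"tx":0,"ty":0,"tz":-0.03,"spin":0},{"hand":1,"tx":0,"ty":0,"tz":0,"spin":0}]'
python3 - <<'E'
from h import *
c=cams.capture('side'); cv2.imwrite('pics/s2.png',cv2.resize(c['color'][150:290,140:370,::-1],None,fx=3,fy=3)); print(get_obs()['tool_pos'])
E
```

```text
time: 7.98
tool_pos: [471.9, 71.2, 32.7]
tcp_rot: [3.141, 0.0, 1.57]
contact_force: [-0.2, -0.7, 0.4]
grip_width: 70.7
finger_force: 0.0
time: 8.6
tool_pos: [473.2, 71.2, 134.7]
tcp_rot: [3.137, 0.0, 1.57]
contact_force: [0.2, 0.6, -0.1]
grip_width: 92.0
finger_force: 0.0
[472.22147646  71.17633736 133.26446901]
```

View pics/s2.png

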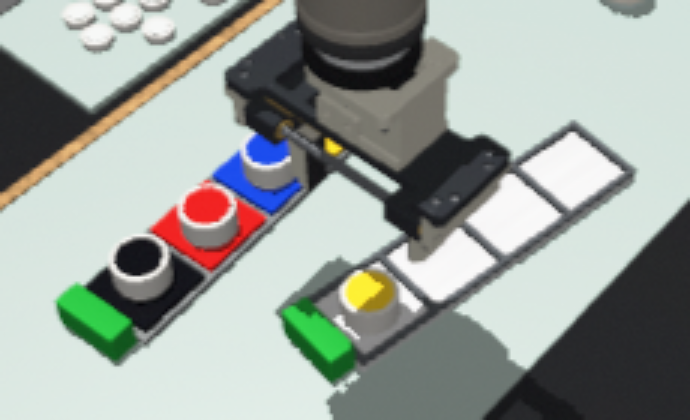

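The yellow cap stands upright in the pocket beside the green block (crop pixel 370,295). Next is blue.

```bash
python3 -m creep '[{"hand":1,"tx":-0.0123,"ty":0.0385,"tz":0,"spin":0},{"hand":1,"tx":-0.0123,"ty":0.0385,"tz":0,"spin":0},{"hand":1,"tx":-0.0123,"ty":0.0385,"tz":0,"spin":0},{"hand":1,"tx":-0.0123,"ty":0.0385,"tz":0,"spin":0},{"hand":1,"tx":0,"ty":0,"tz":0,"spin":0}]' && python3 -m creep '[{"hand":1,"tx":0,"ty":0,"tz":0,"spin":0},{"hand":1,"tx":0,"ty":0,"tz":0.03,"spin":0},{"hand":1,"tx":0,"ty":0,"tz":0.03,"spin":0},{"hand":1,"tx":0,"ty":0,"tz":0,"spin":0},{"hand":1,"tx":0,"ty":0,"tz":0,"spin":0}]'
```

```text
time: 9.28
tool_pos: [626.8, 20.8, 130.2]
tcp_rot: [-3.14, 0.0, 1.568]
contact_force: [-0.2, 0.9, -0.5]
grip_width: 91.6
finger_force: 0.0
time: 9.9
tool_pos: [625.9, 22.1, 73.8]
tcp_rot: [3.141, 0.0, 1.57]
contact_force: [-0.6, -0.1, -0.2]
grip_width: 92.0
finger_force: 0.0
```

```bash
python3 -m creep '[{"hand":1,"tx":0,"ty":0,"tz":0.02,"spin":0},{"hand":1,"tx":0,"ty":0,"tz":0.016,"spin":0},{"hand":1,"tx":0,"ty":0,"tz":0,"spin":0},{"hand":1,"tx":0,"ty":0,"tz":0,"spin":0},{"hand":0,"tx":0,"ty":0,"tz":0,"spin":0}]' && python3 -m creep '[{"hand":0,"tx":0,"ty":0,"tz":0,"spin":0},{"hand":0,"tx":0,"ty":0,"tz":0,"spin":0},{"hand":0,"tx":0,"ty":0,"tz":0,"spin":0},{"hand":0,"tx":0,"ty":0,"tz":0,"spin":0},{"hand":0,"tx":0,"ty":0,"tz":0,"spin":0}]' && python3 -m creep '[{"hand":0,"tx":0,"ty":0,"tz":0,"spin":0},{"hand":0,"tx":0,"ty":0,"tz":0,"spin":0},{"hand":0,"tx":0,"ty":0,"tz":0,"spin":0}]'
```

```text
time: 10.52
tool_pos: [626.3, 21.8, 37.5]
tcp_rot: [3.14, 0.0, 1.57]
contact_force: [-0.1, 0.0, 0.5]
grip_width: 85.5
finger_force: 0.0
time: 11.15
tool_pos: [625.8, 21.8, 36.7]
tcp_rot: [-3.142, 0.0, 1.57]
contact_force: [-0.5, 0.5, -0.3]
grip_width: 45.6
finger_force: 30.0
time: 11.52
tool_pos: [625.8, 21.8, 36.7]
tcp_rot: [3.142, 0.0, 1.57]
contact_force: [-0.1, 0.2, 0.5]
grip_width: 45.6
finger_force: 30.0
```

```bash
python3 -m creep '[{"hand":0,"tx":0,"ty":0,"tz":-0.02,"spin":0},{"hand":0,"tx":0,"ty":0,"tz":-0.035,"spin":0},{"hand":0,"tx":0,"ty":0,"tz":-0.03,"spin":0},{"hand":0,"tx":0,"ty":0,"tz":0,"spin":0}]' && python3 -m creep '[{"hand":0,"tx":-0.0056,"ty":-0.0413,"tz":0,"spin":0},{"hand":0,"tx":-0.0056,"ty":-0.0413,"tz":0,"spin":0},{"hand":0,"tx":-0.0056,"ty":-0.0413,"tz":0,"spin":0},{"hand":0,"tx":-0.0056,"ty":-0.0413,"tz":0,"spin":0},{"hand":0,"tx":0,"ty":0,"tz":0,"spin":0}]' && python3 -m creep '[{"hand":0,"tx":0,"ty":0,"tz":0,"spin":0},{"hand":0,"tx":0,"ty":0,"tz":0.03,"spin":0},{"hand":0,"tx":0,"ty":0,"tz":0.03,"spin":0},{"hand":0,"tx":0,"ty":0,"tz":0.02,"spin":0},{"hand":0,"tx":0,"ty":0,"tz":0,"spin":0}]'
```

```text
time: 12.02
tool_pos: [627.2, 21.7, 124.2]
tcp_rot: [3.136, 0.001, 1.57]
contact_force: [-0.0, 0.2, -0.6]
grip_width: 45.4
finger_force: 30.0
time: 12.65
tool_pos: [457.0, -0.2, 120.5]
tcp_rot: [-3.137, -0.001, 1.569]
contact_force: [1.3, -1.1, -0.6]
grip_width: 45.0
finger_force: 30.0
time: 13.28
tool_pos: [460.6, -0.2, 40.1]
tcp_rot: [-3.139, -0.0, 1.57]
contact_force: [-0.1, 0.3, 0.4]
grip_width: 45.4
finger_force: 30.0
```

```bash
python3 -m creep '[{"hand":0,"tx":0,"ty":0,"tz":0.005,"spin":0},{"hand":0,"tx":0,"ty":0,"tz":0.005,"spin":0},{"hand":0,"tx":0,"ty":0,"tz":0,"spin":0},{"hand":0,"tx":0,"ty":0,"tz":0,"spin":0}]' && python3 -m creep '[{"hand":1,"tx":0,"ty":0,"tz":0,"spin":0},{"hand":1,"tx":0,"ty":0,"tz":0,"spin":0},{"hand":1,"tx":0,"ty":0,"tz":0,"spin":0},{"hand":1,"tx":0,"ty":0,"tz":0,"spin":0}]' && python3 -m creep '[{"hand":1,"tx":0,"ty":0,"tz":-0.03,"spin":0},{"hand":1,"tx":0,"ty":0,"tz":-0.04,"spin":0},{"hand":1,"tx":0,"ty":0,"tz":-0.03,"spin":0},{"hand":1,"tx":0,"ty":0,"tz":0,"spin":0},{"hand":1,"tx":0,"ty":0,"tz":0,"spin":0}]'
```

```text
time: 13.78
tool_pos: [460.8, -0.5, 32.0]
tcp_rot: [3.141, 0.0, 1.57]
contact_force: [-0.3, -0.7, 0.5]
grip_width: 45.5
finger_force: 30.0
time: 14.28
tool_pos: [460.6, -0.4, 31.7]
tcp_rot: [3.142, 0.0, 1.57]
contact_force: [0.4, -0.3, 0.4]
grip_width: 80.8
finger_force: 0.0
time: 14.9
tool_pos: [460.1, -0.3, 131.0]
tcp_rot: [-3.141, -0.0, 1.57]
contact_force: [-0.8, 1.0, -0.2]
grip_width: 92.0
finger_force: 0.0
```

```bash
python3 -m creep '[{"hand":1,"tx":0.0244,"ty":0.0399,"tz":0,"spin":0},{"hand":1,"tx":0.0244,"ty":0.0399,"tz":0,"spin":0},{"hand":1,"tx":0.0244,"ty":0.0399,"tz":0,"spin":0},{"hand":1,"tx":0.0244,"ty":0.0399,"tz":0,"spin":0},{"hand":1,"tx":0,"ty":0,"tz":0,"spin":0}]' && python3 -m creep '[{"hand":1,"tx":0,"ty":0,"tz":0,"spin":0},{"hand":1,"tx":0,"ty":0,"tz":0.03,"spin":0},{"hand":1,"tx":0,"ty":0,"tz":0.03,"spin":0},{"hand":1,"tx":0,"ty":0,"tz":0,"spin":0},{"hand":1,"tx":0,"ty":0,"tz":0,"spin":0}]'
python3 - <<'E'
from h import *
c=cams.capture('side'); cv2.imwrite('pics/s3.png',cv2.resize(c['color'][150:290,140:370,::-1],None,fx=3,fy=3)); print(get_obs()['tool_pos'])
E
```

```text
time: 15.52
tool_pos: [621.2, 98.5, 129.0]
tcp_rot: [-3.139, -0.0, 1.572]
contact_force: [-0.5, 0.4, -1.0]
grip_width: 91.7
finger_force: 0.0
time: 16.15
tool_pos: [620.4, 96.6, 72.8]
tcp_rot: [3.141, 0.0, 1.569]
contact_force: [-0.2, 0.5, -0.0]
grip_width: 91.6
finger_force: 0.0
[620.8406191   96.70875326  73.24056484]
```

View pics/s3.png

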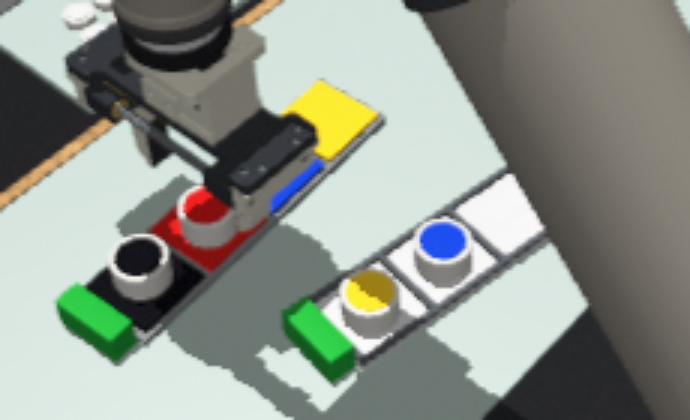

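Yellow (370,290) and blue (443,245) sit upright in the first two pockets, and the fingers straddle the red cap. Now I grip it.

```bash
python3 -m creep '[{"hand":1,"tx":0,"ty":0,"tz":0.02,"spin":0},{"hand":1,"tx":0,"ty":0,"tz":0.015,"spin":0},{"hand":1,"tx":0,"ty":0,"tz":0,"spin":0},{"hand":1,"tx":0,"ty":0,"tz":0,"spin":0},{"hand":0,"tx":0,"ty":0,"tz":0,"spin":0}]' && python3 -m creep '[{"hand":0,"tx":0,"ty":0,"tz":0,"spin":0},{"hand":0,"tx":0,"ty":0,"tz":0,"spin":0},{"hand":0,"tx":0,"ty":0,"tz":0,"spin":0},{"hand":0,"tx":0,"ty":0,"tz":0,"spin":0},{"hand":0,"tx":0,"ty":0,"tz":0,"spin":0}]' && python3 -m creep '[{"hand":0,"tx":0,"ty":0,"tz":0,"spin":0},{"hand":0,"tx":0,"ty":0,"tz":0,"spin":0},{"hand":0,"tx":0,"ty":0,"tz":0,"spin":0}]'
```

```text
time: 16.82
tool_pos: [620.8, 97.0, 37.5]
tcp_rot: [3.14, 0.0, 1.57]
contact_force: [0.9, -0.6, -0.3]
grip_width: 85.8
finger_force: 0.0
time: 17.45
tool_pos: [620.3, 97.0, 36.7]
tcp_rot: [3.142, 0.0, 1.57]
contact_force: [-0.1, -0.2, 0.6]
grip_width: 45.3
finger_force: 30.0
time: 17.82
tool_pos: [620.3, 97.0, 36.7]
tcp_rot: [3.142, 0.0, 1.57]
contact_force: [0.2, 0.8, -0.3]
grip_width: 45.2
finger_force: 30.0
```

```bash
python3 -m creep '[{"hand":0,"tx":0,"ty":0,"tz":-0.02,"spin":0},{"hand":0,"tx":0,"ty":0,"tz":-0.035,"spin":0},{"hand":0,"tx":0,"ty":0,"tz":-0.03,"spin":0},{"hand":0,"tx":0,"ty":0,"tz":0,"spin":0}]' && python3 -m creep '[{"hand":0,"tx":-0.0338,"ty":-0.0342,"tz":0,"spin":0},{"hand":0,"tx":-0.0338,"ty":-0.0342,"tz":0,"spin":0},{"hand":0,"tx":-0.0338,"ty":-0.0342,"tz":0,"spin":0},{"hand":0,"tx":-0.0338,"ty":-0.0342,"tz":0,"spin":0},{"hand":0,"tx":-0.0338,"ty":-0.0342,"tz":0,"spin":0}]' && python3 -m creep '[{"hand":0,"tx":0,"ty":0,"tz":0,"spin":0},{"hand":0,"tx":0,"ty":0,"tz":0,"spin":0},{"hand":0,"tx":0,"ty":0,"tz":0.03,"spin":0},{"hand":0,"tx":0,"ty":0,"tz":0.03,"spin":0},{"hand":0,"tx":0,"ty":0,"tz":0.02,"spin":0}]' && python3 -m creep '[{"hand":0,"tx":0,"ty":0,"tz":0,"spin":0},{"hand":0,"tx":0,"ty":0,"tz":0,"spin":0}]'
```

```text
time: 18.32
tool_pos: [621.8, 97.1, 124.3]
tcp_rot: [3.136, -0.0, 1.57]
contact_force: [-0.4, 0.4, -0.6]
grip_width: 45.5
finger_force: 30.0
time: 18.95
tool_pos: [447.3, -72.5, 120.7]
tcp_rot: [-3.14, -0.0, 1.57]
contact_force: [0.5, -1.2, -0.8]
grip_width: 45.3
finger_force: 30.0
time: 19.58
tool_pos: [449.4, -70.7, 40.0]
tcp_rot: [-3.14, -0.0, 1.571]
contact_force: [1.5, -0.4, -0.5]
grip_width: 45.4
finger_force: 30.0
time: 19.82
tool_pos: [449.9, -71.5, 42.1]
tcp_rot: [3.141, 0.0, 1.571]
contact_force: [-0.2, -0.4, 0.3]
grip_width: 45.6
finger_force: 30.0
```

```bash
python3 -m creep '[{"hand":0,"tx":0,"ty":0,"tz":0.005,"spin":0},{"hand":0,"tx":0,"ty":0,"tz":0.005,"spin":0},{"hand":0,"tx":0,"ty":0,"tz":0,"spin":0},{"hand":0,"tx":0,"ty":0,"tz":0,"spin":0}]' && python3 -m creep '[{"hand":1,"tx":0,"ty":0,"tz":0,"spin":0},{"hand":1,"tx":0,"ty":0,"tz":0,"spin":0},{"hand":1,"tx":0,"ty":0,"tz":0,"spin":0},{"hand":1,"tx":0,"ty":0,"tz":0,"spin":0}]' && python3 -m creep '[{"hand":1,"tx":0,"ty":0,"tz":-0.03,"spin":0},{"hand":1,"tx":0,"ty":0,"tz":-0.04,"spin":0},{"hand":1,"tx":0,"ty":0,"tz":-0.03,"spin":0},{"hand":1,"tx":0,"ty":0,"tz":0,"spin":0},{"hand":1,"tx":0,"ty":0,"tz":0,"spin":0}]'
```

```text
time: 20.32
tool_pos: [449.2, -71.9, 31.8]
tcp_rot: [3.141, 0.0, 1.57]
contact_force: [1.0, -0.1, 0.2]
grip_width: 45.3
finger_force: 30.0
time: 20.82
tool_pos: [449.1, -71.8, 31.7]
tcp_rot: [3.141, 0.0, 1.57]
contact_force: [-0.0, -0.1, 0.4]
grip_width: 80.5
finger_force: 0.0
time: 21.45
tool_pos: [448.6, -71.6, 131.1]
tcp_rot: [-3.141, -0.0, 1.57]
contact_force: [-0.6, 0.1, -0.3]
grip_width: 91.9
finger_force: 0.0
```

```bash
python3 -m creep '[{"hand":1,"tx":0.0397,"ty":0.029,"tz":0,"spin":0},{"hand":1,"tx":0.0397,"ty":0.029,"tz":0,"spin":0},{"hand":1,"tx":0.0397,"ty":0.029,"tz":0,"spin":0},{"hand":1,"tx":0.0397,"ty":0.029,"tz":0,"spin":0},{"hand":1,"tx":0.0397,"ty":0.029,"tz":0,"spin":0}]' && python3 -m creep '[{"hand":1,"tx":0.0397,"ty":0.029,"tz":0,"spin":0},{"hand":1,"tx":0,"ty":0,"tz":0,"spin":0},{"hand":1,"tx":0,"ty":0,"tz":0.03,"spin":0},{"hand":1,"tx":0,"ty":0,"tz":0.03,"spin":0},{"hand":1,"tx":0,"ty":0,"tz":0,"spin":0}]' && python3 -m creep '[{"hand":1,"tx":0,"ty":0,"tz":0,"spin":0},{"hand":1,"tx":0,"ty":0,"tz":0,"spin":0}]'
python3 - <<'E'
from h import *
c=cams.capture('side'); cv2.imwrite('pics/s4.png',cv2.resize(c['color'][150:290,140:370,::-1],None,fx=3,fy=3)); print(get_obs()['tool_pos'])
E
```

```text
time: 22.08
tool_pos: [594.3, 127.9, 129.7]
tcp_rot: [-3.138, 0.001, 1.57]
contact_force: [0.3, -0.4, -0.1]
grip_width: 91.5
finger_force: 0.0
time: 22.7
tool_pos: [620.7, 165.2, 68.0]
tcp_rot: [-3.134, 0.001, 1.569]
contact_force: [0.7, 0.2, 1.3]
grip_width: 92.1
finger_force: 0.0
time: 22.95
tool_pos: [624.1, 166.1, 73.1]
tcp_rot: [3.139, -0.0, 1.57]
contact_force: [-1.2, -0.8, -0.9]
grip_width: 91.7
finger_force: 0.0
[624.01219072 166.16111022  73.03472075]
```

View pics/s4.png

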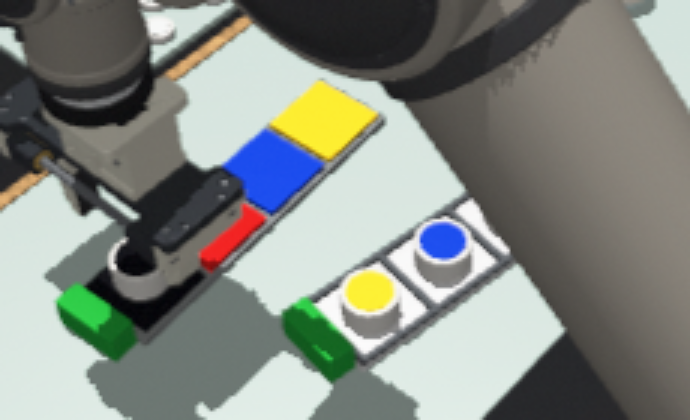

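The fingers straddle the black cap (crop pixel 137,268); red, blue and yellow are off the supply rack. I grip black.

```bash
python3 -m creep '[{"hand":1,"tx":0,"ty":0,"tz":0.02,"spin":0},{"hand":1,"tx":0,"ty":0,"tz":0.015,"spin":0},{"hand":1,"tx":0,"ty":0,"tz":0,"spin":0},{"hand":1,"tx":0,"ty":0,"tz":0,"spin":0},{"hand":0,"tx":0,"ty":0,"tz":0,"spin":0}]' && python3 -m creep '[{"hand":0,"tx":0,"ty":0,"tz":0,"spin":0},{"hand":0,"tx":0,"ty":0,"tz":0,"spin":0},{"hand":0,"tx":0,"ty":0,"tz":0,"spin":0},{"hand":0,"tx":0,"ty":0,"tz":0,"spin":0},{"hand":0,"tx":0,"ty":0,"tz":0,"spin":0}]' && python3 -m creep '[{"hand":0,"tx":0,"ty":0,"tz":0,"spin":0},{"hand":0,"tx":0,"ty":0,"tz":0,"spin":0},{"hand":0,"tx":0,"ty":0,"tz":0,"spin":0}]'
```

```text
time: 23.62
tool_pos: [623.8, 166.3, 37.5]
tcp_rot: [3.14, -0.0, 1.57]
contact_force: [0.2, 0.5, 0.4]
grip_width: 86.0
finger_force: 0.0
time: 24.25
tool_pos: [623.4, 166.2, 36.7]
tcp_rot: [3.142, 0.0, 1.57]
contact_force: [0.3, -0.2, 0.2]
grip_width: 45.1
finger_force: 30.0
time: 24.62
tool_pos: [623.4, 166.2, 36.7]
tcp_rot: [3.142, 0.0, 1.57]
contact_force: [0.2, 0.3, 0.4]
grip_width: 45.5
finger_force: 30.0
```

```bash
python3 -m creep '[{"hand":0,"tx":0,"ty":0,"tz":-0.02,"spin":0},{"hand":0,"tx":0,"ty":0,"tz":-0.035,"spin":0},{"hand":0,"tx":0,"ty":0,"tz":-0.03,"spin":0},{"hand":0,"tx":0,"ty":0,"tz":0,"spin":0}]' && python3 -m creep '[{"hand":0,"tx":-0.0387,"ty":-0.0232,"tz":0,"spin":0},{"hand":0,"tx":-0.0387,"ty":-0.0232,"tz":0,"spin":0},{"hand":0,"tx":-0.0387,"ty":-0.0232,"tz":0,"spin":0},{"hand":0,"tx":-0.0387,"ty":-0.0232,"tz":0,"spin":0},{"hand":0,"tx":-0.0387,"ty":-0.0232,"tz":0,"spin":0}]' && python3 -m creep '[{"hand":0,"tx":-0.0387,"ty":-0.0232,"tz":0,"spin":0},{"hand":0,"tx":-0.0387,"ty":-0.0232,"tz":0,"spin":0},{"hand":0,"tx":-0.0387,"ty":-0.0232,"tz":0,"spin":0},{"hand":0,"tx":0,"ty":0,"tz":0,"spin":0},{"hand":0,"tx":0,"ty":0,"tz":0,"spin":0}]' && python3 -m creep '[{"hand":0,"tx":0,"ty":0,"tz":0.03,"spin":0},{"hand":0,"tx":0,"ty":0,"tz":0.03,"spin":0},{"hand":0,"tx":0,"ty":0,"tz":0.02,"spin":0},{"hand":0,"tx":0,"ty":0,"tz":0,"spin":0},{"hand":0,"tx":0,"ty":0,"tz":0,"spin":0}]'
```

```text
time: 25.12
tool_pos: [624.8, 166.5, 124.4]
tcp_rot: [3.136, -0.001, 1.57]
contact_force: [0.1, 0.1, -0.8]
grip_width: 45.6
finger_force: 30.0
time: 25.75
tool_pos: [505.6, -28.1, 120.5]
tcp_rot: [-3.14, -0.0, 1.57]
contact_force: [-0.1, -0.4, -0.7]
grip_width: 45.4
finger_force: 30.0
time: 26.38
tool_pos: [437.2, -142.9, 121.1]
tcp_rot: [-3.141, -0.001, 1.569]
contact_force: [0.0, 0.5, -1.3]
grip_width: 45.4
finger_force: 30.0
time: 27.0
tool_pos: [438.1, -142.8, 42.1]
tcp_rot: [3.141, 0.0, 1.571]
contact_force: [0.5, 0.7, 0.1]
grip_width: 45.6
finger_force: 30.0
```

Place it, lift, and back off to the right so that the racks are visible.

```bash
python3 -m creep '[{"hand":0,"tx":0,"ty":0,"tz":0.005,"spin":0},{"hand":0,"tx":0,"ty":0,"tz":0.005,"spin":0},{"hand":0,"tx":0,"ty":0,"tz":0,"spin":0},{"hand":0,"tx":0,"ty":0,"tz":0,"spin":0}]' && python3 -m creep '[{"hand":1,"tx":0,"ty":0,"tz":0,"spin":0},{"hand":1,"tx":0,"ty":0,"tz":0,"spin":0},{"hand":1,"tx":0,"ty":0,"tz":0,"spin":0},{"hand":1,"tx":0,"ty":0,"tz":0,"spin":0}]' && python3 -m creep '[{"hand":1,"tx":0,"ty":0,"tz":-0.03,"spin":0},{"hand":1,"tx":0,"ty":0,"tz":-0.05,"spin":0},{"hand":1,"tx":0,"ty":0,"tz":-0.05,"spin":0},{"hand":1,"tx":0,"ty":0,"tz":-0.05,"spin":0},{"hand":1,"tx":0,"ty":0,"tz":-0.02,"spin":0}]' && python3 -m creep '[{"hand":1,"tx":-0.05,"ty":-0.015,"tz":0,"spin":0},{"hand":1,"tx":-0.05,"ty":-0.015,"tz":0,"spin":0},{"hand":1,"tx":-0.05,"ty":-0.015,"tz":0,"spin":0},{"hand":1,"tx":-0.05,"ty":-0.015,"tz":0,"spin":0},{"hand":1,"tx":-0.05,"ty":-0.015,"tz":0,"spin":0}]' && python3 -m creep '[{"hand":1,"tx":-0.04,"ty":-0.03,"tz":0,"spin":0},{"hand":1,"tx":-0.04,"ty":-0.03,"tz":0,"spin":0},{"hand":1,"tx":0,"ty":0,"tz":0,"spin":0},{"hand":1,"tx":0,"ty":0,"tz":0,"spin":0}]'
python3 - <<'E'
from h import *
c=cams.capture('side'); cv2.imwrite('pics/s5.png',c['color'][:,:,::-1]); 
c=cams.capture('top'); cv2.imwrite('pics/t5.png',c['color'][:,:,::-1])
P={'yellow':(243,215,471.5,70.5),'blue':(273,220,460.4,-.6),'red':(303,225,449.2,-71.8),'black':(332,231,437.7,-143)}
for k,(u,v,x,y) in P.items():
    uv,p,a=cap(c,(u,v),33); print(k,uv,p,a,(p-[x,y]).round(1))
E
```

```text
time: 27.5
tool_pos: [437.5, -143.3, 31.8]
tcp_rot: [3.142, 0.0, 1.57]
contact_force: [0.4, -0.8, 0.3]
grip_width: 44.9
finger_force: 30.0
time: 28.0
tool_pos: [437.4, -143.2, 31.7]
tcp_rot: [3.142, 0.0, 1.57]
contact_force: [-0.1, 0.3, -0.6]
grip_width: 80.6
finger_force: 0.0
time: 28.62
tool_pos: [438.3, -143.6, 234.8]
tcp_rot: [3.137, 0.002, 1.57]
contact_force: [0.4, -0.3, -0.6]
grip_width: 92.0
finger_force: 0.0
time: 29.25
tool_pos: [361.4, -394.6, 231.8]
tcp_rot: [3.141, 0.0, 1.57]
contact_force: [0.6, -0.1, -0.1]
grip_width: 91.6
finger_force: 0.0
time: 29.75
tool_pos: [302.1, -472.6, 231.4]
tcp_rot: [-3.142, -0.001, 1.569]
contact_force: [-0.2, 0.7, 0.3]
grip_width: 91.6
finger_force: 0.0
yellow [241.6 215.7] [470.9  73.6] 149 [-0.6  3.1]
blue [272.6 221. ] [459.9   0.7] 149 [-0.5  1.3]
red [303.2 226.7] [448. -71.] 152 [-1.2  0.8]
black [333.9 232.3] [ 436.3 -142.8] 149 [-1.4  0.2]
```

View pics/t5.png

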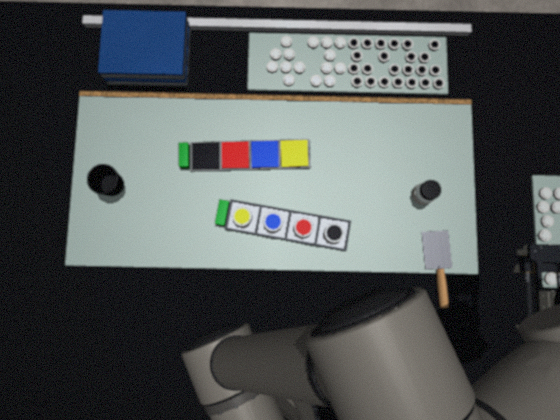

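View pics/s5.png

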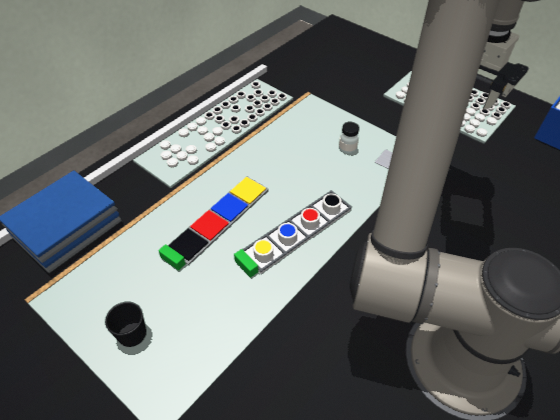

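Both pictures show the caps in reverse order: yellow (242,216) beside the green block, then blue, red and black (334,232). All are within about 3 mm of their pocket centres, and the jar, cup and spatula have not moved.

```bash
python3 -c "
from plant import close_job; print(close_job())"
```

```text
the job is handed in; nothing more can be done
None
```

All four caps are upright in the curing rack in reverse order, each within about 3 mm of its pocket centre by the last pictures, and the job was handed in at about 30 s; the hand-in returned no verdict.

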